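# Post the stray large lid through the sprung flap of the lid bin

## Robot

A 6-joint arm with a two-finger parallel gripper is mounted at the origin on the work surface. World frame = base frame: x ahead of the robot, y to its left, z up, the work surface at z = 0. Lengths are in mm, angles in rad, forces in N, time in s.
With the tool pointing down it reaches from about 400 to 925 mm from the base axis. Payload 12.5 kg.
Tool frame: the origin (TCP) lies at the very end of the fingers, on their centre line; the grasp point (between the pads) lies 19 mm behind it; z points along the fingers, y is the line along which they close (so a half turn about z gives the same grasp; the last joint's range is limited). The gripper opens to 95 mm and grips with 3 to 60 N. Pads are 20 mm wide; open, the fingers measure 119 mm over their backs; the gripper's body (75 mm by 180 mm) begins 59 mm behind the grasp point.
Start: joints at [1.13, 0.491, 1.559, -0, 1.092, -0.106], TCP at [205.347, 590.322, 214.661] pointing down, gripper open.
Joint ranges: [-3.1, 3.1], [-0.84, 2.19], [0.05, 2.79], [-1.13, 4.28], [0.06, 2.93], [-2.69, 2.69]. Speed limits (rad/s): [2.22, 2.22, 2.79, 3.14, 3.14, 3.14].

## Interface

Orientations are given as [roll, pitch, yaw] about the fixed x, y, z axes, in that order (R = Rz(yaw) Ry(pitch) Rx(roll)).
In Python, from cell import state, imaging, env, spot_in, mark_of gives the robot as it stands. The module is installed in compiled form; this text tells all that it offers.
- The arm moves only by the tool step_arm, never from a script. Its argument "increments" is a list of rows, each an object with "slide": the shift along the tool's x, y, z in m, a list of three; "roll": the turn about the tool's z in rad. A call has 1 to 5 rows; each row is the pose to reach, as a shift and turn from the pose commanded when the call began, along the tool's axes at that moment; what a row does not reach only later rows make up. A row lasts 1/8 s, in which the tool goes at most 62.5 mm and 10.7 degrees, less where a joint would pass 70% of its speed; a pose out of reach is approached as far as the arm can. A call with a gripper value outside its range is refused whole. "fingers" is the opening, from 0 (shut) to 1 (fully open), set as the call begins (left out, the last holds). The fingers move at their own pace and stop on an object; the grip force is fixed at half the most. Time passes only in rows, so rows that repeat a pose let the fingers close. It gives the time, the measured TCP pose, the force, the opening and the grip force at its end, in the units of the state.
- state(): the state, without advancing time (a new reading comes with each control period).
- imaging.read_camera(name): name is "scene" or "top" or "wrist"; returns a dict with "color" (420x560x3 uint8, red, green, blue), "z_map" (420x560 float32, mm along the optical axis (not along the pixel's ray), 0 where there is no reading), "intrinsics" (3x3 intrinsics, pixels), "camera_from_world" (4x4, takes a point from world to camera coordinates). Camera axes: x right, y up, looking along -z (the intrinsics and any distortion apply to the point x, -y, -z); pixel columns grow to the right and rows downward; lengths in mm; the calibration is good to about 2 mm. A picture is of the moment at which its call begins.
- env.job_done(): hands the job in; it is judged then, once.
Trained networks look in the newest picture that a camera, given by its name, has taken for a name from the list of things; names that differ only in an ending like _2 or _b are one class to them, and where a whole thing is asked for, a point or a joint stands for the part that bears it (a point fixed in the world has none). Each returns a list of dicts, best first, with "confidence" (0 to 1); they miss things now and then, are a little off and sometimes report something else, mostly with a low value. They report only what shows in the picture. A call takes as long as a camera call. They do not tell look-alikes from the thing itself.
- spot_in(camera, target): "bbox" ([left, top, right, bottom] in pixels, round what is visible of it).
- mark_of(camera, target): "uv" ([column, row] in pixels: a listed point, or the origin of a listed thing).
The state is a dict: "t": time; "joints": joint angles; "qvel": joint speeds; "tau": joint torques, N m; "eef_pos": TCP position; "tcp_rot": TCP orientation; "ft_force": force on the tool from outside, world axes, zero at the start; "moment": the same for the moment, N m; "opening": opening from 0.0 (shut) to 1.0 (fully open); "grip_force": force on a finger pad.
Only numpy, scipy, OpenCV 4.12 (cv2) and the standard library are available. Lean on these libraries where they do the work, as an engineer would, in place of code of your own. Each camera call takes 0.05 s, during which the arm holds its last target. There are 200 camera calls.

## Task

A large tub lid has got into the rack of small lids. Take the large lid out of the rack, push it down edge-first past the sprung flap in the top of the lid bin, and let it drop inside so that the flap springs shut behind it. Leave the small lids in the rack and do not push the closed tubs about.

Things in the scene. Friction and masses are not known exactly. Their poses are not given: they have to be found in the camera images.
- large_lid_center (a point): The large tub lid: a rigid red plastic disc 96 mm across and 12 mm thick, about 50 g, standing on edge in one of the three stalls of the rack (any of them). The point is the disc's centre, about 63 mm above the bench at the start (the lid's top is about 111 mm up). x is its flat axis (across the 12 mm thickness); it can be pinched across the thickness from above.
- small_lid_a_center (a point): A small tub lid like the large one but 76 mm across, 12 mm thick, standing on edge in another stall of the rack (top about 88 mm above the bench). The point is its centre; x is its flat axis (across the thickness). To be left in the rack.
- small_lid_b_center (a point): A small tub lid like the large one but 76 mm across, 12 mm thick, standing on edge in another stall of the rack (top about 88 mm above the bench). The point is its centre; x is its flat axis (across the thickness). To be left in the rack.
- rack: Black plastic lid rack fixed to the bench, 215 mm long (x), 100 mm wide (y); its three stalls are 75 mm apart along x (at -75, 0, +75 mm), each a pair of upright plates 42 mm high with a 15 mm gap that holds one lid on edge, faces towards +-x. Origin: centre of the underside.
- bin: Lid bin fixed to the bench: a grey metal box 160 x 160 mm and 210 mm high, walls 4 mm, with a clear wall on its +x side, closed except for the mouth in its top. Origin: centre of the underside. Its inner floor is 4 mm up and empty.
- bin_mouth (a point): Centre of the mouth in the bin's top, level with the top face (210 mm up), axes as the bin's. The mouth is 92 mm along x, 134 mm along y, covered by the flap. A lid goes in with its faces towards +-x, at about the middle. Once in, the flap still presses its -x face and can hold it up by friction.
- flap_hinge (a point): Middle of the flap's hinge line, which runs along the bin's y at the mouth's -x edge, 46 mm from the mouth's centre; two dark hinge barrels show it. The aluminium flap is 90 (x) x 130 (y) x 4 mm and swings down into the bin. Fingertips at mid-mouth, 45 mm below the top face, hold it back; opened there to about 40 mm between them they press it off the lid, which drops.
- flap (a joint): Flap angle: 0 shut (flush), growing as it swings down into the bin, at most 1.45 rad. Return spring 0.18 N m when shut, rising by 0.15 N m per rad (about 3 N at mid-mouth to start it); released, it swings shut by itself.
- tub_a_center (a point): A filled, closed black tub with a red lid, 99 mm across, 63 mm tall, 0.3 kg, standing loose on the bench; the point is at half height. To be left alone.
- tub_b_center (a point): A filled, closed black tub with a red lid, 99 mm across, 63 mm tall, 0.3 kg, standing loose on the bench; the point is at half height. To be left alone.
Things that resemble listed ones, but are neither listed nor needed, are in the scene too. What is shaped like the part that bears large_lid_center but blue or turquoise is not meant. There is more than one size of the bin; the one meant has the size given above.

How it is judged (in metres and radians):
On the way, in this order (a step that is already met when the one before it is completed fails the run):
1. the large lid is lifted out of the rack (height (world z) of large_lid_center above 0.13 m), for 0.1 s.
2. the flap is held open (beyond 0.5 rad) with the large lid's centre below the bin's top, within the bin (value of joint flap above 0.5 rad and z of large_lid_center in the frame of bin_mouth below -0.005 m and x of large_lid_center in the frame of bin between -0.078 and 0.078 m and y of large_lid_center in the frame of bin between -0.078 and 0.078 m), for 0.1 s.
At the end, for the whole second after the job is handed in: The large lid lies or stands at rest inside the bin, its centre below 75 mm above the bin's underside; the flap is shut (within 0.1 rad); each small lid is within 30 mm of its starting place (z of large_lid_center in the frame of bin between 0 and 0.075 m and x of large_lid_center in the frame of bin between -0.078 and 0.078 m and y of large_lid_center in the frame of bin between -0.078 and 0.078 m and value of joint flap below 0.1 rad and linear speed of large_lid below 0.03 m/s and not (distance of small_lid_a_center from where it was at the start of the episode above 0.03 m) and not (distance of small_lid_b_center from where it was at the start of the episode above 0.03 m)); the robot touches nothing.
It fails at once if a small lid is moved more than 30 mm (distance of any of small_lid_a_center, small_lid_b_center from where it was at the start of the episode above 0.03 m).
It fails at once if a closed tub is pushed more than 30 mm (distance of any of tub_a_center, tub_b_center from where it was at the start of the episode above 0.03 m).
It also fails if it takes over 42 s, if anything falls off the work surface, if the arm or the gripper's body presses on something with over 40 N, if the wrist force passes 120 N, or if a joint passes its speed limit or range.

## Working session

There is one attempt and no reset: what is moved stays moved. The work goes in short steps, Python scripts to look and compute and a tool call to move; the robot and the scene stay as the last step left them, time stands still between calls to the robot, and variables do not carry over. Pictures are saved under pics/ and viewed, at most 10 in all, crops included, and the job is handed in when it is done.

Besides the shell and the picture viewer there is one more tool, called after "Request:" in YAML: its name, and indented under it one key for each argument. step_arm: Moves the arm, as the interface text tells. Its arguments: {"type":"object","properties":{"increments":{"type":"array"},"fingers":{"type":"number"}},"required":["increments"]}

```bash
mkdir -p pics
cat > h.py <<'E'
import numpy as np, cv2
from cell import state, imaging, env, spot_in, mark_of
def cam(n):
    return imaging.read_camera(n)
def save(c,fn,crop=None,scale=1):
    im=c["color"][:,:,::-1]
    if crop: l,t,r,b=crop; im=im[t:b,l:r]
    cv2.imwrite(fn,cv2.resize(np.ascontiguousarray(im),None,fx=scale,fy=scale))
def px2w(c,u,v,z=None):
    # z None: use depth map; else intersect world height z
    K=c["intrinsics"];T=np.linalg.inv(c["camera_from_world"])
    r=np.linalg.inv(K)@[u,v,1]; r=np.array([r[0],-r[1],-r[2]])
    if z is None: return T[:3,:3]@(r*c["z_map"][int(v),int(u)])+T[:3,3]
    d=T[:3,:3]@r;o=T[:3,3]; return o+d*(z-o[2])/d[2]
def w2px(c,p):
    q=c["camera_from_world"]@[*p,1]; q=c["intrinsics"]@[q[0],-q[1],-q[2]]; return q[:2]/q[2]
def cloud(c):
    K=c["intrinsics"];T=np.linalg.inv(c["camera_from_world"])
    v,u=np.mgrid[:420,:560]; r=np.stack([u,v,np.ones_like(u)],-1)@np.linalg.inv(K).T
    p=r*np.array([1,-1,-1])*c["z_map"][...,None]
    return p@T[:3,:3].T+T[:3,3]
E
python3 - <<'E'
from h import *
a=cam("scene");b=cam("top")
cv2.imwrite("pics/a.png",a["color"][:,:,::-1]);cv2.imwrite("pics/b.png",b["color"][:,:,::-1])
for n in ["large_lid_center","small_lid_a_center","bin_mouth","flap_hinge","rack","bin"]:
    print(n)
    for c,d in(("top",b),("scene",a)):
        for m in mark_of(c,n)[:4]: print(' ',c,np.round(m["uv"]),round(m["confidence"],2),np.round(px2w(d,*m["uv"])))
print(state()); print(np.linalg.inv(b["camera_from_world"])[:3])
E
```

```text
large_lid_center
  top [362. 188.] 0.8 [625. -83.  93.]
  top [421. 182.] 0.74 [ 645. -222.   91.]
  top [412. 131.] 0.61 [ 800. -228.    1.]
  top [412. 213.] 0.52 [ 572. -204.   75.]
  scene [169. 295.] 0.75 [ 658. -236.   81.]
  scene [228. 263.] 0.63 [648. -76.  93.]
  scene [192. 339.] 0.61 [ 785. -219.   86.]
small_lid_a_center
  top [421. 212.] 0.51 [ 573. -224.   87.]
  scene [166. 271.] 0.71 [ 586. -225.   70.]
bin_mouth
  top [244. 307.] 0.8 [344. 183. 145.]
  top [252. 188.] 0.75 [599. 170. 208.]
  scene [270. 137.] 0.98 [345. 189. 141.]
  scene [308. 188.] 0.87 [600. 174. 207.]
flap_hinge
  top [244. 319.] 0.9 [318. 183. 146.]
  top [244. 210.] 0.72 [551. 185. 208.]
  top [313. 136.] 0.23 [764.  34.  59.]
  scene [299. 172.] 0.91 [546. 178. 209.]
  scene [262. 131.] 0.7 [318. 175. 145.]
rack
  top [410. 211.] 0.63 [ 576. -201.   76.]
  scene [169. 276.] 0.65 [ 590. -224.   41.]
bin
  top [249. 300.] 0.95 [360. 173. 147.]
  scene [269. 170.] 0.78 [408. 153.  72.]
  scene [299. 228.] 0.73 [671. 114. 161.]
{'t': 0.7, 'joints': array([ 1.13037961e+00,  4.90896187e-01,  1.55890109e+00, -3.23601318e-05,
        1.09170867e+00, -1.05596429e-01]), 'qvel': array([-0.00104681,  0.00049063, -0.00051328,  0.00183511, -0.00245506,
        0.00077328]), 'tau': array([-3.75096453e-03, -6.12344170e+01, -2.58395326e+01,  6.92917127e-02,
        4.45433229e-02, -4.55215240e-05]), 'eef_pos': array([205.36435231, 590.31140057, 214.66293684]), 'tcp_rot': array([3.14150946e+00, 3.76971317e-05, 2.80678728e+00]), 'ft_force': array([-0.37550495,  0.23340858,  0.13868215]), 'moment': array([-0.00037633,  0.01558693,  0.0334697 ]), 'grip_force': 0.0, 'opening': 0.9987907782510056}
[[ 2.61824805e-02  9.89020122e-01 -1.45443033e-01  4.05988286e+02]
 [-9.99263294e-01  2.18097877e-02 -3.15784999e-02  7.69938592e+01]
 [-2.80596901e-02  1.46162688e-01  9.88862540e-01  1.19894268e+03]]
```

View pics/a.png

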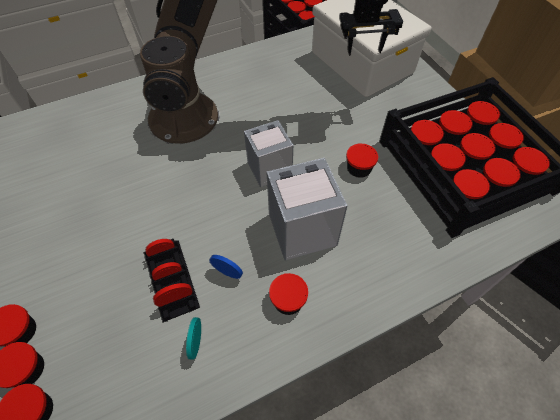

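View pics/b.png

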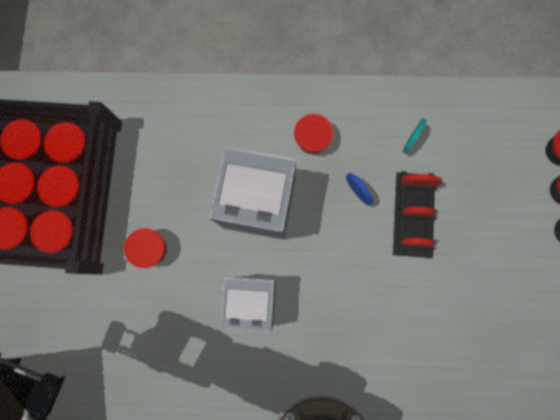

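The pictures show three red lids in the rack, at top px (421,181), (419,212) and (418,242). The first looks the widest and so should be the large one. The things it could be confused with are the blue disc (361,188), the turquoise disc (415,135) and the two small red lids. The large bin is at (252,190), and the small look-alike bin is at (247,303). I'll measure and check in one close crop.

Run:
```python
from h import *
b=cam("top");P=cloud(b);C=b["color"].astype(int)
red=(C[...,0]>110)&(C[...,1]<70)&(C[...,2]<70)
for v0,v1 in((170,193),(200,222),(232,252)):
    m=np.zeros_like(red);m[v0:v1,395:450]=1;m&=red&(P[...,2]>55)
    q=P[m]; top=q[q[:,2]>q[:,2].max()-12]
    (cx,cy),(w,h),an=cv2.minAreaRect(q[:,:2].astype(np.float32))
    bx=cv2.boxPoints(((cx,cy),(w,h),an))
    print("lid",len(q),"zmax",q[:,2].max().round(),"rect",np.round([cx,cy,w,h,an],1),"topmean",top.mean(0).round(1), "y range",np.percentile(q[:,1],[1,99]).round(), "x",np.percentile(q[:,0],[1,99]).round())
    l=np.polyfit(q[:,1],q[:,0],1);print(" dx/dy",l.round(3))
# big bin top plate
m=np.zeros_like(red);m[140:245,205:305]=1;m&=abs(P[...,2]-209)<8
q=P[m];r=cv2.minAreaRect(q[:,:2].astype(np.float32));print("bin",r,np.median(q[:,2]))
for k in ((30,34),):
    pass
# rack
m=np.zeros_like(red);m[165:265,385:445]=1;m&=(C.max(-1)<60)&(P[...,2]>30)&(P[...,2]<50)
q=P[m];print("rack",cv2.minAreaRect(q[:,:2].astype(np.float32)))
cv2.imwrite("pics/c.png",np.hstack([cv2.resize(b["color"][165:265,380:460,::-1],None,fx=5,fy=5),cv2.resize(b["color"][140:240,205:285,::-1],None,fx=5,fy=5)]))
```

```text
lid 208 zmax 114.0 rect [ 652.5 -227.3   88.5   13.1   86.8] topmean [ 651.8 -229.4  108. ] y range [-267. -184.] x [646. 660.]
 dx/dy [5.90000e-02 6.65021e+02]
lid 162 zmax 1199.0 rect [507.7 -82.7  38.6 376.7  26.6] topmean [ 406.    77.  1198.9] y range [-256. -190.] x [571. 584.]
 dx/dy [-3.39000e-01  5.02058e+02]
lid 167 zmax 91.0 rect [ 502.5 -220.7   69.2   12.3   87.3] topmean [ 502.6 -221.1   84.7] y range [-253. -187.] x [496. 509.]
 dx/dy [3.90000e-02 5.11078e+02]
bin ((597.3272094726562, 168.36138916015625), (160.73158264160156, 160.97840881347656), 81.0173568725586) 208.97576973249318
rack ((577.1694946289062, -224.04490661621094), (87.85779571533203, 172.2763671875), 87.22804260253906)
```

View pics/c.png

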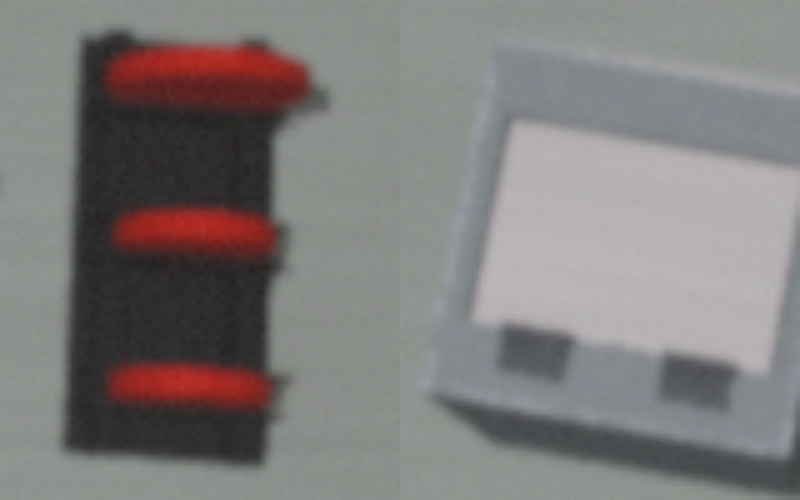

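The crop confirms that the lid at top px (421,181) is clearly the widest, with its top at about 111 mm. It's red and stands in the rack's +x stall. The bin measures 160 mm square at (597,168), with a yaw of about -0.157 rad and its dark hinge barrels on the -x side. The rack's yaw is about -0.045 rad. I'm moving now: up and around first.

Request:
step_arm:
  increments:
    - {"slide": [-0.05,-0.012,-0.03],"roll": 0.18}
    - {"slide": [-0.105,-0.026,-0.055],"roll": 0.36}
    - {"slide": [-0.163,-0.04,-0.07],"roll": 0.54}
    - {"slide": [-0.222,-0.055,-0.085],"roll": 0.72}
    - {"slide": [-0.28,-0.07,-0.095],"roll": 0.9}
  fingers: 0.6

```text
t: 1.38
eef_pos: [448.3, 431.0, 310.6]
tcp_rot: [3.141, -0.0, 1.901]
ft_force: [0.2, 0.5, 0.6]
opening: 0.608
grip_force: 0.0
```

Request:
step_arm:
  increments:
    - {"slide": [-0.06,0.018,0],"roll": 0.08}
    - {"slide": [-0.12,0.037,0],"roll": 0.16}
    - {"slide": [-0.18,0.055,0],"roll": 0.24}
    - {"slide": [-0.24,0.073,0],"roll": 0.32}
    - {"slide": [-0.297,0.092,0],"roll": 0.38}

```text
t: 2.0
eef_pos: [632.5, 180.3, 309.8]
tcp_rot: [3.141, -0.0, 1.524]
ft_force: [0.6, 1.2, 0.8]
opening: 0.6
grip_force: 0.0
```

Request:
step_arm:
  increments:
    - {"slide": [-0.061,0.006,0.005],"roll": 0}
    - {"slide": [-0.122,0.012,0.01],"roll": 0}
    - {"slide": [-0.183,0.017,0.02],"roll": 0}
    - {"slide": [-0.244,0.022,0.03],"roll": 0}
    - {"slide": [-0.304,0.027,0.04],"roll": 0}

```text
t: 2.62
eef_pos: [645.0, -124.8, 269.5]
tcp_rot: [3.141, -0.0, 1.527]
ft_force: [0.4, -0.9, -0.4]
opening: 0.601
grip_force: 0.0
```

Run:
```python
from h import *
s=state();print(s["eef_pos"],s["tcp_rot"])
w=cam("wrist");P=cloud(w);C=w["color"].astype(int)
save(w,"pics/d.png")
red=(C[...,0]>110)&(C[...,1]<70)&(C[...,2]<70)&(P[...,2]>55)&(P[...,2]<125)
n,L,S,_=cv2.connectedComponentsWithStats(red.astype(np.uint8))
for i in range(1,n):
    if S[i,4]>150:
        q=P[L==i];t=q[q[:,2]>np.percentile(q[:,2],99)-12]
        r=cv2.minAreaRect(t[:,:2].astype(np.float32))
        print(S[i],"zmax",np.percentile(q[:,2],99).round(),"top",np.round([*r[0],*r[1],r[2]],1), "slope dx/dy",np.polyfit(t[:,1],t[:,0],1)[0].round(3), t.mean(0).round(1))
```

```text
[ 645.00976901 -124.77658165  269.46528534] [ 3.14126570e+00 -5.20658087e-05  1.52673859e+00]
[ 347    0   98   75 6035] zmax 64.0 top [771.8  20.4  69.8  97.7  87.9] slope dx/dy -0.016 [772.   25.   61.1]
[284 229  12  61 622] zmax 111.0 top [ 654.7 -217.8   36.1   11.    87. ] slope dx/dy 0.053 [ 654.5 -216.2  106.5]
[157 235  14  27 267] zmax 84.0 top [ 506.6 -200.7   14.9   10.6   90. ] slope dx/dy -0.057 [ 506.7 -200.7   78.5]
```

Request:
step_arm:
  increments:
    - {"slide": [-0.05,0.006,0.03],"roll": 0}
    - {"slide": [-0.102,0.0125,0.07],"roll": 0}
    - {"slide": [-0.102,0.0125,0.07],"roll": 0}

```text
t: 3.05
eef_pos: [651.9, -227.7, 196.2]
tcp_rot: [-3.137, -0.002, 1.523]
ft_force: [0.1, 0.7, -0.3]
opening: 0.601
grip_force: 0.0
```

Run:
```python
from h import *
s=state();print(s["eef_pos"],s["tcp_rot"])
w=cam("wrist");P=cloud(w);C=w["color"].astype(int)
save(w,"pics/e.png")
red=(C[...,0]>110)&(C[...,1]<70)&(C[...,2]<70)&(P[...,2]>55)&(P[...,2]<125)
n,L,S,_=cv2.connectedComponentsWithStats(red.astype(np.uint8))
for i in range(1,n):
    if S[i,4]>150:
        q=P[L==i];t=q[q[:,2]>np.percentile(q[:,2],99)-12]
        r=cv2.minAreaRect(t[:,:2].astype(np.float32))
        print(S[i],"zmax",np.percentile(q[:,2],99).round(),"top",np.round([*r[0],*r[1],r[2]],1), "slope dx/dy",np.polyfit(t[:,1],t[:,0],1)[0].round(3), t.mean(0).round(1))
```

```text
[ 651.88552123 -227.7455642   196.16771041] [-3.13694323e+00 -1.66259289e-03  1.52338936e+00]
[ 273  149   16  103 1446] zmax 111.0 top [ 654.2 -230.8   61.6   12.4   87.1] slope dx/dy 0.042 [ 654.  -228.5  106.6]
[ 101  159   26   77 1020] zmax 88.0 top [ 504.5 -222.5   55.9   12.4   87.1] slope dx/dy 0.047 [ 505.2 -220.4   83.2]
[ 187  160   20   76 1167] zmax 88.0 top [ 579.4 -226.8   54.    12.9   87.8] slope dx/dy 0.042 [ 580.  -224.2   83. ]
```

View pics/e.png

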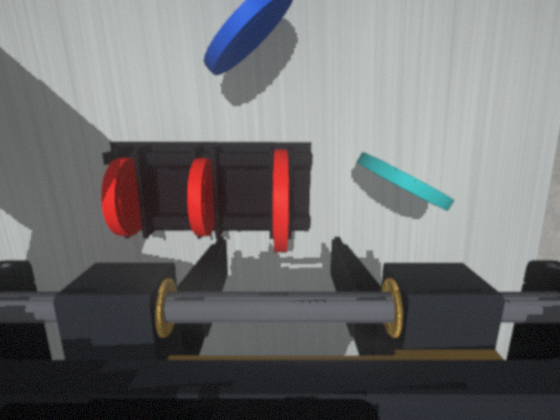

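The lid is at wrist px (282,200), centred between the fingers, and both small lids sit to its left. The close measurement gives x≈653.5, y≈-228.5, top 111. I'll descend and pinch.

Request:
step_arm:
  increments:
    - {"slide": [-0.0015,0.001,0.03],"roll": 0}
    - {"slide": [-0.0015,0.001,0.07],"roll": 0}
    - {"slide": [-0.0015,0.001,0.1],"roll": 0}
    - {"slide": [-0.0015,0.001,0.121],"roll": 0}
    - {"slide": [-0.0015,0.001,0.121],"roll": 0}

```text
t: 3.72
eef_pos: [654.2, -225.3, 78.5]
tcp_rot: [-3.141, -0.001, 1.528]
ft_force: [-0.0, -0.6, 1.0]
opening: 0.601
grip_force: 0.0
```

Request:
step_arm:
  increments:
    - {"slide": [0,0,0],"roll": 0}
    - {"slide": [0,0,0],"roll": 0}
    - {"slide": [0,0,0],"roll": 0}
    - {"slide": [0,0,0],"roll": 0}
    - {"slide": [0,0,0],"roll": 0}
  fingers: 0

```text
t: 4.35
eef_pos: [654.1, -226.8, 78.7]
tcp_rot: [3.141, -0.0, 1.527]
ft_force: [-0.0, -0.4, 0.3]
opening: 0.136
grip_force: 0.7
```

Request:
step_arm:
  increments:
    - {"slide": [0,0,0],"roll": 0}
    - {"slide": [0,0,0],"roll": 0}
    - {"slide": [0,0,-0.015],"roll": 0}
    - {"slide": [0,0,-0.04],"roll": 0}
    - {"slide": [0,0,-0.08],"roll": 0}

```text
t: 4.97
eef_pos: [653.8, -226.6, 159.4]
tcp_rot: [-3.14, -0.001, 1.527]
ft_force: [-0.0, -0.1, -0.3]
opening: 0.124
grip_force: 30.0
```

Request:
step_arm:
  increments:
    - {"slide": [0,0,-0.04],"roll": 0}
    - {"slide": [0,0,-0.085],"roll": 0}
    - {"slide": [0,0,-0.13],"roll": 0}
    - {"slide": [0,0,-0.165],"roll": 0}
    - {"slide": [0,0,-0.165],"roll": 0}

```text
t: 5.6
eef_pos: [654.6, -226.9, 327.8]
tcp_rot: [3.136, 0.002, 1.527]
ft_force: [0.2, 0.5, -1.6]
opening: 0.123
grip_force: 30.0
```

Request:
step_arm:
  increments:
    - {"slide": [0.035,-0.007,0],"roll": 0.03}
    - {"slide": [0.09,-0.017,0],"roll": 0.06}
    - {"slide": [0.15,-0.028,0],"roll": 0.09}
    - {"slide": [0.205,-0.038,0],"roll": 0.113}
    - {"slide": [0.25,-0.047,0],"roll": 0.113}

```text
t: 6.22
eef_pos: [617.2, 27.2, 323.1]
tcp_rot: [-3.14, -0.0, 1.414]
ft_force: [0.4, -0.2, 0.3]
opening: 0.122
grip_force: 30.0
```

Run:
```python
from h import *
w=cam("wrist");P=cloud(w);s=state();print(s["eef_pos"],s["tcp_rot"])
save(w,"pics/f.png")
for n in ("wrist","top"):
    c=cam(n);P=cloud(c);m=(abs(P[...,2]-209)<6)&(np.hypot(P[...,0]-597,P[...,1]-168)<118)
    q=P[m].astype(np.float32);r=cv2.minAreaRect(q[:,:2]);print(n,r,np.median(q[:,2]),len(q))
```

```text
[616.33288579  31.42072436 323.34019677] [-3.14003059e+00 -1.70897803e-03  1.41671979e+00]Traceback (most recent call last):
  File "<stdin>", line 6, in <module>
cv2.error: OpenCV(4.12.0) /io/opencv/modules/imgproc/src/convhull.cpp:143: error: (-215:Assertion failed) total >= 0 && (depth == CV_32F || depth == CV_32S) in function 'convexHull'
```

View pics/f.png

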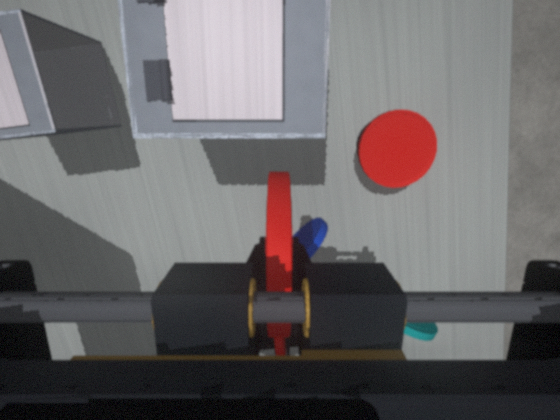

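The lid is held upright at wrist px (280,180–350). The bin's near edge is at row 136, columns 133–326, and lines up with the tool to within about 1°. The crash was my mask, so I'll measure the bin again.

Run:
```python
from h import *
for n in ("wrist","top"):
    c=cam(n);P=cloud(c);print(P[60,225 if n=="wrist" else 250] if n=="wrist" else P[190,250])
    m=(abs(P[...,2]-209)<8)&(np.hypot(P[...,0]-597,P[...,1]-168)<118)
    q=np.ascontiguousarray(P[m][:,:2],dtype=np.float32)
    if len(q): print(n,cv2.minAreaRect(q),len(q))
    if n=="wrist":
        print("flap/plate", px2w(c,129,60,210),px2w(c,327,60,210),"mid->",(px2w(c,129,60,210)+px2w(c,327,60,210))/2,"edge",px2w(c,230,136,210))
        print("mouth x edges",px2w(c,170,60,210),px2w(c,284,60,210),"mouth y edge",px2w(c,230,121,210))
```

```text
[594.08269572 150.213045   208.01262861]
wrist ((594.2107543945312, 140.608154296875), (103.60369110107422, 160.9160614013672), 81.25276947021484) 27608
flap/plate [519.97251311 161.36132534 210.        ] [673.30356335 137.6997846  210.        ] mid-> [596.63803823 149.53055497 210.        ] edge [587.05547983  91.95379717 210.        ]
mouth x edges [551.73462114 156.45990184 210.        ] [640.01654745 142.83652684 210.        ] mouth y edge [589.36049689 103.8073736  210.        ]
[594.82654099 173.63143372 203.94105836]
top ((597.683349609375, 170.45816040039062), (156.0338592529297, 160.40159606933594), 80.99060821533203) 4714
```

Run:
```python
from h import *
s=state();print(s["eef_pos"],s["tcp_rot"],s["t"])
y=s["tcp_rot"][2];d=np.array([598.5,168])-s["eef_pos"][:2]
print("tx,ty mm",d@[np.cos(y),np.sin(y)],d@[np.sin(y),-np.cos(y)])
```

```text
[617.82213044  25.59531052 323.27203745] [-3.14090224e+00  1.79581387e-04  1.41542291e+00] 6.425
tx,ty mm 137.6991752357157 -41.12635955327818
```

Request:
step_arm:
  increments:
    - {"slide": [0.035,-0.01,0],"roll": 0}
    - {"slide": [0.08,-0.024,0],"roll": 0}
    - {"slide": [0.12,-0.036,0.01],"roll": 0}
    - {"slide": [0.138,-0.041,0.025],"roll": 0}
    - {"slide": [0.138,-0.041,0.038],"roll": 0}

```text
t: 7.05
eef_pos: [599.3, 167.5, 284.2]
tcp_rot: [-3.141, 0.001, 1.414]
ft_force: [0.1, -0.2, -0.7]
opening: 0.126
grip_force: 30.0
```

Request:
step_arm:
  increments:
    - {"slide": [0,0,0],"roll": 0}
    - {"slide": [0,0,0],"roll": 0}
    - {"slide": [0,0,0],"roll": 0}

```text
t: 7.42
eef_pos: [599.6, 167.0, 286.2]
tcp_rot: [3.141, -0.0, 1.413]
ft_force: [-0.3, 0.3, -0.1]
opening: 0.126
grip_force: 30.0
```

Request:
step_arm:
  increments:
    - {"slide": [0,0,0.01],"roll": 0}
    - {"slide": [0,0,0.022],"roll": 0}
    - {"slide": [0,0,0.035],"roll": 0}
    - {"slide": [0,0,0.048],"roll": 0}
    - {"slide": [0,0,0.06],"roll": 0}

```text
t: 8.05
eef_pos: [599.5, 167.8, 224.9]
tcp_rot: [3.141, -0.0, 1.414]
ft_force: [1.9, -0.2, 4.5]
opening: 0.122
grip_force: 30.0
```

Request:
step_arm:
  increments:
    - {"slide": [0,0,0.013],"roll": 0}
    - {"slide": [0,0,0.027],"roll": 0}
    - {"slide": [0,0,0.042],"roll": 0}
    - {"slide": [0,0,0.055],"roll": 0}
    - {"slide": [0,0,0.061],"roll": 0}

```text
t: 8.68
eef_pos: [599.0, 167.7, 163.4]
tcp_rot: [-3.14, 0.0, 1.414]
ft_force: [3.2, -1.2, 1.4]
opening: 0.128
grip_force: 30.0
```

Request:
step_arm:
  increments:
    - {"slide": [0,0,0],"roll": 0}
    - {"slide": [0,0,0],"roll": 0}
    - {"slide": [0,0,0],"roll": 0}

```text
t: 9.05
eef_pos: [599.8, 167.7, 164.6]
tcp_rot: [3.14, -0.0, 1.414]
ft_force: [6.0, -1.4, -5.2]
opening: 0.124
grip_force: 30.0
```

Flap forced open and the lid well below the top face. Opening to about 40 mm.

Request:
step_arm:
  increments:
    - {"slide": [0,0,0],"roll": 0}
    - {"slide": [0,0,0],"roll": 0}
    - {"slide": [0,0,0],"roll": 0}
    - {"slide": [0,0,0],"roll": 0}
    - {"slide": [0,0,0],"roll": 0}
  fingers: 0.43

```text
t: 9.68
eef_pos: [600.4, 167.7, 165.0]
tcp_rot: [3.139, -0.001, 1.414]
ft_force: [7.7, -1.8, -2.1]
opening: 0.427
grip_force: 3.4
```

Run:
```python
from h import *
w=cam("wrist");c=cam("scene");s=state();print(s["opening"],s["ft_force"])
cv2.imwrite("pics/g.png",np.hstack([cv2.resize(w["color"][60:360,100:450,::-1],(440,377)),cv2.resize(c["color"][140:270,240:364,::-1],(360,377))]))
```

```text
0.42681778569836404 [ 9.24242398 -1.52909064 -2.1003635 ]
```

View pics/g.png

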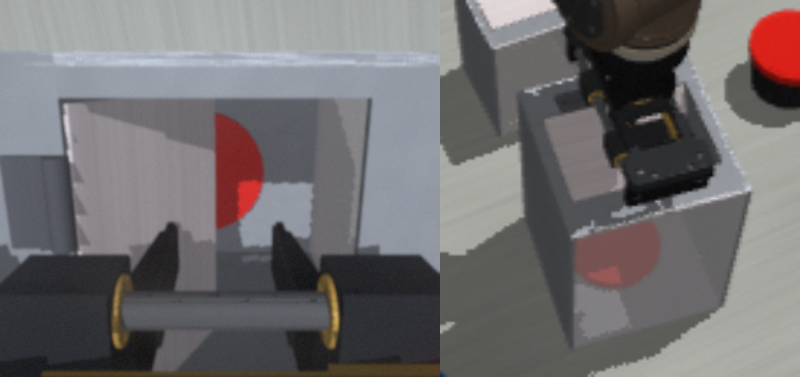

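The wrist view shows the flap held back by the -x finger, with the lid out of the grip and down in the bin at crop px (240,170). The clear wall in the scene view shows the same. Withdrawing upward.

Request:
step_arm:
  increments:
    - {"slide": [0,0,-0.015],"roll": 0}
    - {"slide": [0,0,-0.035],"roll": 0}
    - {"slide": [0,0,-0.06],"roll": 0}
    - {"slide": [0,0,-0.09],"roll": 0}
    - {"slide": [0,0,-0.12],"roll": 0}

```text
t: 10.4
eef_pos: [598.4, 167.9, 285.4]
tcp_rot: [-3.14, 0.0, 1.414]
ft_force: [-0.4, -1.2, -0.0]
opening: 0.431
grip_force: 0.0
```

Request:
step_arm:
  increments:
    - {"slide": [-0.02,0,-0.04],"roll": 0}
    - {"slide": [-0.07,0,-0.06],"roll": 0}
    - {"slide": [-0.13,0,-0.06],"roll": 0}
    - {"slide": [-0.17,0,-0.06],"roll": 0}
    - {"slide": [-0.17,0,-0.06],"roll": 0}

```text
t: 11.02
eef_pos: [571.7, -2.1, 344.7]
tcp_rot: [-3.14, -0.0, 1.411]
ft_force: [-0.1, -0.4, 0.4]
opening: 0.432
grip_force: 0.0
```

Run:
```python
from h import *
t=cam("top");c=cam("scene");s=state();print(s["t"],s["eef_pos"],s["ft_force"])
cv2.imwrite("pics/i.png",np.hstack([cv2.resize(t["color"][120:270,200:460,::-1],(440,300)),cv2.resize(c["color"][140:270,240:364,::-1],(300,300))]))
P=cloud(t);print("flap z",P[190,235:275:8,2])
for p in [(505,-221,80),(579.5,-225,80)]: print(w2px(t,p))
```

```text
11.125 [5.72239362e+02 1.15242579e-01 3.44580794e+02] [-0.00831381  0.54266447 -0.51756812]
flap z [208.21312169 209.39048871 207.96120038 206.7390774  210.60194371]
[419.813665   240.62688168]
[420.96594126 209.51070607]
```

View pics/i.png

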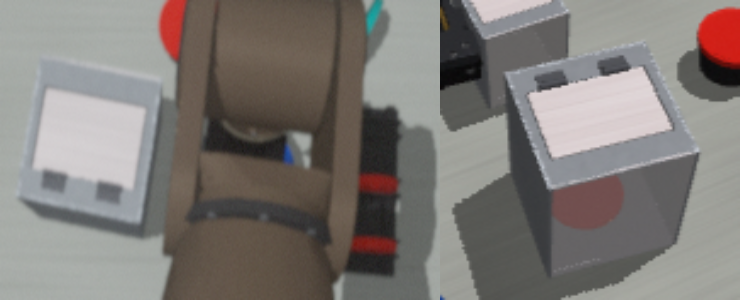

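The flap is flush shut, and both small lids are still in the rack at crop px (372,183) and (372,244). The red lid shows behind the clear wall at crop px (587,195). I'll check its height by projecting candidate poses.

Run:
```python
from h import *
c=cam("scene");C=c["color"].astype(int)
m=(C[...,0]-C[...,1]>35)&(C[...,0]-C[...,2]>35);m[:,:275]=0;m[:,345:]=0;m[:200]=0;m[262:]=0
v,u=np.nonzero(m);print("red",u.min(),u.max(),v.min(),v.max(),"depth-pt",px2w(c,301,224))
ex=np.array([.988,-.156,0]);ey=np.array([.156,.988,0]);ez=np.array([0,0,1.])
a=np.linspace(0,2*np.pi,60)
def proj(xb,yb,z,lean):
    n=np.cos(lean)*ez+np.sin(lean)*ex*-1  # up direction of disc, leaning to -x
    o=np.array([598,168,0])+xb*ex+yb*ey+z*ez
    q=np.array([w2px(c,o+48*(np.cos(t)*ey+np.sin(t)*n)) for t in a]);return np.round([*q.min(0),*q.max(0)])
for xb in(-68,-40,0,30):
    for z,l in((52,0),(48,.4),(100,0)): print(xb,z,l,"l,t,r,b",proj(xb,0,z,l))
print("flat",proj(0,0,10,np.pi/2))
```

```text
red 299 315 223 237 depth-pt [671.5435161  118.68299899 180.37503231]
-68 52 0 l,t,r,b [279. 191. 311. 211.]
-68 48 0.4 l,t,r,b [279. 188. 311. 216.]
-68 100 0 l,t,r,b [279. 181. 312. 202.]
-40 52 0 l,t,r,b [282. 199. 314. 219.]
-40 48 0.4 l,t,r,b [282. 195. 314. 223.]
-40 100 0 l,t,r,b [282. 189. 315. 210.]
0 52 0 l,t,r,b [287. 210. 319. 230.]
0 48 0.4 l,t,r,b [286. 207. 318. 235.]
0 100 0 l,t,r,b [287. 201. 320. 221.]
30 52 0 l,t,r,b [290. 219. 322. 238.]
30 48 0.4 l,t,r,b [290. 215. 322. 244.]
30 100 0 l,t,r,b [290. 210. 324. 230.]
flat [286. 214. 318. 242.]
```

The visible outline (columns about 286–316, bottom row about 239) matches a lid lying flat on the bin floor. The job can be handed in.

```bash
python3 -c "
from cell import env;print(env.job_done())"
```

```text
the job is handed in; nothing more can be done
None
```

The job is handed in at about 11 s of the 42 s: the large lid appears to lie flat on the bin floor, the flap is shut, both small lids are still in the rack, and the arm stayed clear of the tubs; no verdict was returned.

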